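# Take the depth of a leaning sensor pocket with the rod gauge

## Robot

A 6-joint arm with a two-finger parallel gripper is mounted at the origin on a cart in front of the work surface, level with it; the furniture and walls round the work are solid. World frame = base frame: x ahead of the robot, y to its left, z up, the work surface at z = 0. Lengths are in m, angles in rad, forces in N, time in s.
With the tool pointing down it reaches from about 0.35 to 0.775 m from the base axis. Payload 5.5 kg.
Tool frame: the origin (TCP) lies between the finger pads; the fingertips stand 8 mm ahead of it and the grasp point (between the pads) lies 11 mm behind it; z points along the fingers, y is the line along which they close (so a half turn about z gives the same grasp; the last joint's range is limited). The gripper opens to 85 mm and grips with 20 to 120 N. Pads are 22 mm wide; open, the fingers measure 114 mm over their backs; the gripper's body (76 mm by 85 mm) begins 54 mm behind the grasp point. The pads swing forward as they close: fully open they stand 13 mm farther back than shut.
Start: joints at [1.133, 0.313, 0.046, 1.304, 0, 1.431], TCP at [0.169, 0.55, 0.239] pointing down, gripper open.
Joint ranges: [-2.76, 2.76], [-0.86, 1.69], [-1.03, 1.26], [-2.2, 2.34], [-1.47, 1.5], [-3.14, 3.14]. Speed limits (rad/s): [2.57, 2.57, 3.14, 3.14, 3.14, 3.14].

## Interface

Orientations are given as a unit quaternion [w, x, y, z].
In Python, from workcell import status, vision, job gives the robot as it stands. The module is installed in compiled form; this text tells all that it offers.
- The arm moves only by the tool apply_moves, never from a script. Its argument "moves" is one flat list of numbers, 6 for each row, row after row: the shift along the world's x, y, z in units of 25 mm (1.0 is 25 mm), then the turn, a rotation vector about the world's x, y, z in rad. In form: [x, y, z, rx, ry, rz, x, y, z, rx, ry, rz, ...]. A call has 1 to 20 rows; each row is the pose to reach, as a shift and turn from the pose commanded when the call began; what a row does not reach only later rows make up. A row lasts 1/12 s, in which the tool goes at most 41.7 mm and 7.16 degrees, less where a joint would pass 70% of its speed; a pose out of reach is approached as far as the arm can. A call with a gripper value outside its range is refused whole. "claw" is the opening in per cent of the stroke, from 0 (shut) to 100 (fully open), set as the call begins (left out, the last holds). The fingers move at their own pace and stop on an object; "newtons" is the grip in N (left out, the last holds). Time passes only in rows, so rows that repeat a pose let the fingers close. It gives the time, the measured TCP pose, the force, the opening and the grip force at its end, in the units of the state.
- status.get_state(): the state, without advancing time (a new reading comes with each control period).
- vision.read_camera(name): name is "scene" or "top"; returns a dict with "image" (400x640x3 uint8, blue, green, red), "camera_matrix" (3x3 intrinsics, pixels), "dist_coeffs" ([k1, k2, p1, p2, k3] as OpenCV has them; the pictures are not rectified), "camera_from_world" (4x4, takes a point from world to camera coordinates). Camera axes: x right, y down, z forward; pixel columns grow to the right and rows downward; lengths in m; the calibration is good to about 2 mm. A picture is of the moment at which its call begins. There is no depth.
- job.hand_in(): hands the job in; it is judged then, once.
The state is a dict: "clock": time; "joint_pos": joint angles; "qvel": joint speeds; "tau": joint torques, N m; "tcp_pos": TCP position; "orientation": TCP orientation; "wrist_force": force on the tool from outside, world axes, zero at the start; "ft_torque": the same for the moment, N m; "finger_gap": finger opening in m; "grip_force": force on a finger pad.
Only numpy, scipy, OpenCV 4.12 (cv2) and the standard library are available. Lean on these libraries where they do the work, as an engineer would, in place of code of your own. Each camera call takes 0.05 s, during which the arm holds its last target. There are 200 camera calls.

## Task

Push the sensor pocket that stands loose in front of the corner fence square and flush into the fence's inside corner. Then take the depth gauge from its stand, slide its rod into the pocket's leaning bore until it bottoms, and slide the gauge's foot down the rod until it sits flat on the face of the boss, so that the rod left standing out above it can be read. Leave the gauge standing there and leave the other pocket alone.

Things in the scene. Friction and masses are not known exactly. Their poses are not given: they have to be found in the camera images.
- fence: Corner fence screwed to the bench (does not move): two grey steel bars 18 mm wide, 20 mm high, in an L. Origin: inside corner at bench height, z up. The back bar's face is its plane x = 0 (130 mm long, toward -y), the side bar's face y = 0 (120 mm long, toward -x): a part in the corner lies at x < 0, y < 0. Turned up to 0.25 rad from the robot's axes.
- pocket_a: Aluminium part, 0.42 kg: base plate 76 (x) x 54 (y) x 14 (z) mm with a square boss 34 x 34 mm leaning 30 degrees toward the part's -x, clear of the plate for about 50 mm and grippable on its flat sides (+-y). Origin: centre of underside, z up. Looks like pocket_b; either may stand at the fence (10 to 50 mm off its bars, up to 0.2 rad askew); the other waits left of the side bar.
- mouth_a (a point): Centre of the bore's mouth in the end face of pocket_a's boss, 67 mm above the bench, 17 mm toward -x from the part's origin. z points out along the bore (30 degrees from vertical, toward the part's -x), y is the part's y. Blind straight bore, 12 mm wide, 1.5 mm chamfer, flat bottom; depth unknown, 25 to 50 mm, different in the two pockets.
- corner_a (a point): Lower corner of pocket_a's base plate, at x = +38, y = +27 mm from its origin: the corner that goes into the fence's inside corner. Axes as pocket_a. Held by the boss and pressed down, the part binds on the bench; eased up 2 to 3 mm it moves freely.
- pocket_b: Aluminium part, 0.42 kg: base plate 76 (x) x 54 (y) x 14 (z) mm with a square boss 34 x 34 mm leaning 30 degrees toward the part's -x, clear of the plate for about 50 mm and grippable on its flat sides (+-y). Origin: centre of underside, z up. Looks like pocket_a; either may stand at the fence (10 to 50 mm off its bars, up to 0.2 rad askew); the other waits left of the side bar.
- mouth_b (a point): Centre of the bore's mouth in the end face of pocket_b's boss, 67 mm above the bench, 17 mm toward -x from the part's origin. z points out along the bore (30 degrees from vertical, toward the part's -x), y is the part's y. Blind straight bore, 12 mm wide, 1.5 mm chamfer, flat bottom; depth unknown, 25 to 50 mm, different in the two pockets.
- corner_b (a point): Lower corner of pocket_b's base plate, at x = +38, y = +27 mm from its origin: the corner that goes into the fence's inside corner. Axes as pocket_b. Held by the boss and pressed down, the part binds on the bench; eased up 2 to 3 mm it moves freely.
- stand: Dark wooden gauge stand, fixed to the bench, 62 x 62 x 45 mm, with one upright hole 10.5 mm wide and 38 mm deep in the middle of its top, in which the depth gauge stands. Origin: centre of its underside.
- gauge: Steel depth gauge, 0.11 kg, upright in the stand: a rod 9 mm in diameter with ring marks every 5 mm, and a round knurled head 16 mm in diameter, 14 mm high. Tip to head underside 84 mm, to head top 98 mm. Origin: the rod's tip; z along the rod toward the head. The foot slides on the rod (see foot_under).
- gauge_tip (a point): The rod's tip (same point as the gauge's origin).
- gauge_head (a point): Centre of the top of the gauge's head, 98 mm from the tip; axes as the gauge. The 14 mm below it are the grip.
- foot_under (a point): Centre of the underside of the gauge's foot: a disc 44 mm in diameter, 8 mm thick, with a hub 14 mm in diameter, 10 mm high on top, threaded on the rod. Slid right up, the hub touches the head; at the start it is within 5 mm of that, so the top of the disc lies 10 to 15 mm below the head.
- gauge_foot (a joint): How far the foot is slid down the rod from the head toward the tip, 0 to 0.060 m. About 2 N of friction; it stays where it is left. Foot underside to rod tip = 66 mm minus this value. Two fingertips 20 to 30 mm apart, either side of the head, can press on the disc from above.
Things that resemble listed ones, but are neither listed nor needed, are in the scene too. What is shaped like the pocket_b but yellow is not meant. Leave any purple look-alike of the gauge alone.

How it is judged:
On the way, in this order (a step that is already met when the one before it is completed fails the run):
1. the pocket at the fence sits flush in the inside corner (((x of corner_a in the frame of fence between -0.003 and 0.003 m and y of corner_a in the frame of fence between -0.003 and 0.003 m and angle between the x axis of pocket_a and the x axis of fence, either way round below 0.05 rad and angle between pocket_a's own z axis and vertical below 0.04 rad) or (x of corner_b in the frame of fence between -0.003 and 0.003 m and y of corner_b in the frame of fence between -0.003 and 0.003 m and angle between the x axis of pocket_b and the x axis of fence, either way round below 0.05 rad and angle between pocket_b's own z axis and vertical below 0.04 rad))), for 0.2 s.
2. the gauge's rod stands on the bottom of that pocket's bore, the pocket still flush (((x of corner_a in the frame of fence between -0.003 and 0.003 m and y of corner_a in the frame of fence between -0.003 and 0.003 m and angle between the x axis of pocket_a and the x axis of fence, either way round below 0.05 rad and angle between pocket_a's own z axis and vertical below 0.04 rad and z of gauge_tip in the frame of mouth_a below -0.0435 m and distance between gauge_tip and mouth_a below 0.06 m) or (x of corner_b in the frame of fence between -0.003 and 0.003 m and y of corner_b in the frame of fence between -0.003 and 0.003 m and angle between the x axis of pocket_b and the x axis of fence, either way round below 0.05 rad and angle between pocket_b's own z axis and vertical below 0.04 rad and z of gauge_tip in the frame of mouth_b below -0.0295 m and distance between gauge_tip and mouth_b below 0.06 m))), for 0.2 s.
At the end, for the whole second after the job is handed in: Pocket flush in the corner (3 mm, 0.05 rad); rod in its bore within 2.5 mm of the bottom (46 mm deep in pocket_a, 32 mm in pocket_b); foot within 2.5 mm of the boss face, rod within 0.08 rad of the bore axis; all at rest; the other pocket not moved over 20 mm (((x of corner_a in the frame of fence between -0.003 and 0.003 m and y of corner_a in the frame of fence between -0.003 and 0.003 m and angle between the x axis of pocket_a and the x axis of fence, either way round below 0.05 rad and angle between pocket_a's own z axis and vertical below 0.04 rad and z of gauge_tip in the frame of mouth_a below -0.0435 m and distance between gauge_tip and mouth_a below 0.06 m and z of foot_under in the frame of mouth_a below 0.0025 m and angle between the z axis of gauge and the z axis of mouth_a, either way round below 0.08 rad) or (x of corner_b in the frame of fence between -0.003 and 0.003 m and y of corner_b in the frame of fence between -0.003 and 0.003 m and angle between the x axis of pocket_b and the x axis of fence, either way round below 0.05 rad and angle between pocket_b's own z axis and vertical below 0.04 rad and z of gauge_tip in the frame of mouth_b below -0.0295 m and distance between gauge_tip and mouth_b below 0.06 m and z of foot_under in the frame of mouth_b below 0.0025 m and angle between the z axis of gauge and the z axis of mouth_b, either way round below 0.08 rad)) and linear speed of each of gauge, pocket_a, pocket_b below 0.02 m/s); the robot touches nothing.
It fails at once if the waiting pocket is moved more than 20 mm ((horizontal distance between pocket_a and fence above 0.13 m and distance of pocket_a from where it was at the start of the episode above 0.02 m) or (horizontal distance between pocket_b and fence above 0.13 m and distance of pocket_b from where it was at the start of the episode above 0.02 m)).
It also fails if it takes over 58 s, if anything falls off the work surface, if the arm or the gripper's body presses on something with over 40 N, if the wrist force passes 120 N, or if a joint passes its speed limit or range.

## Working session

There is one attempt and no reset: what is moved stays moved. The work goes in short steps, Python scripts to look and compute and a tool call to move; the robot and the scene stay as the last step left them, time stands still between calls to the robot, and variables do not carry over. Pictures are saved under pics/ and viewed, at most 10 in all, crops included, and the job is handed in when it is done.

Besides the shell and the picture viewer there is one more tool, called after ">>>" by a JSON object that holds its "api" and its "payload", one argument or row to a line. apply_moves: Moves the arm, as the interface text tells. Its arguments: {"type":"object","properties":{"moves":{"type":"array","items":{"type":"number"}},"claw":{"type":"number"},"newtons":{"type":"number"}},"required":["moves"]}

```bash
mkdir -p pics; cat > h.py <<'E'
import numpy as np, cv2
from workcell import status, vision, job
def cam(n):
    d=vision.read_camera(n); return d
def ray(d,uv):
    K=np.array(d["camera_matrix"]);D=np.array(d["dist_coeffs"]);T=np.array(d["camera_from_world"])
    p=cv2.undistortPoints(np.array(uv,float).reshape(-1,1,2),K,D).reshape(-1,2)
    R=T[:3,:3];c=-R.T@T[:3,3]
    return c,(np.c_[p,np.ones(len(p))])@R
def atz(d,uv,z):
    c,r=ray(d,uv); z=np.broadcast_to(z,len(r)); return c+r*((z-c[2])/r[:,2])[:,None]
def proj(d,P):
    T=np.array(d["camera_from_world"]);P=np.array(P,float).reshape(-1,3)
    rv=cv2.Rodrigues(T[:3,:3])[0]
    return cv2.projectPoints(P,rv,T[:3,3],np.array(d["camera_matrix"]),np.array(d["dist_coeffs"]))[0].reshape(-1,2)
E
python3 - <<'E'
from h import *
import pickle
for n in("scene","top"):
    d=cam(n);cv2.imwrite(f"pics/{n}0.png",d["image"]);pickle.dump(d,open(n+"0.pkl","wb"))
    T=d["camera_from_world"];print(n,-T[:3,:3].T@T[:3,3],T[2,:3])
print(status.get_state())
E
```

```text
scene [ 0.21931266 -0.55427389  0.60178409] [ 0.37747173  0.70078683 -0.6053205 ]
top [0.39444521 0.05456703 1.26403061] [ 0.12962651 -0.01985549 -0.99136407]
{'clock': 0.1, 'joint_pos': array([1.13338219e+00, 3.13949088e-01, 4.50546636e-02, 1.30359055e+00,
       1.37597822e-05, 1.43121339e+00]), 'qvel': array([ 1.45829149e-05, -1.42735907e-03,  2.45603801e-03,  4.55179614e-04,
        1.12547972e-03,  2.13133175e-03]), 'tau': array([ 3.55858720e-03, -4.81725705e+01,  2.99244189e+01,  1.27806255e-02,
       -2.28909295e-05, -3.10792885e-06]), 'tcp_pos': array([0.16853338, 0.54927014, 0.23846898]), 'orientation': array([-2.46816388e-04,  1.48365774e-01,  9.88932194e-01, -8.07471015e-04]), 'wrist_force': array([-0.09196172,  0.43885087,  0.76653728]), 'ft_torque': array([-0.02294887,  0.00151966, -0.01049472]), 'grip_force': 0.0, 'finger_gap': 0.08577074862087082}
```

View pics/top0.png

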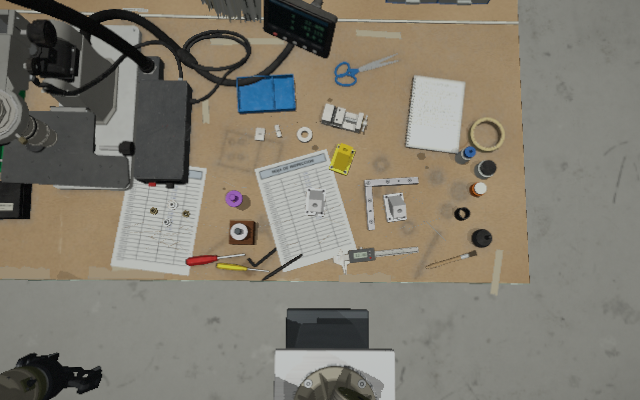

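View pics/scene0.png

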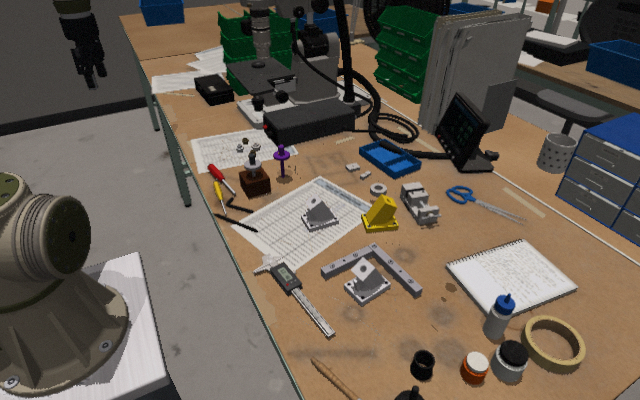

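The top view shows the fence corner at ~(370,183), with the loose pocket at (396,207). The waiting pocket is at (315,202), the stand and gauge at (241,232). In the scene view they are at (367,252), (366,283), (320,213) and (255,178). I'll zoom in on these.

```bash
python3 - <<'E'
import cv2
a=cv2.imread("pics/top0.png")[165:255,350:430];b=cv2.imread("pics/scene0.png")[230:310,310:430]
A=cv2.resize(a,None,fx=5,fy=5,interpolation=cv2.INTER_CUBIC)
cv2.imwrite("pics/c1.png",cv2.resize(b,None,fx=6,fy=6,interpolation=cv2.INTER_CUBIC))
t=cv2.imread("pics/top0.png")[215:250,222:262];t=cv2.resize(t,None,fx=8,fy=8,interpolation=cv2.INTER_CUBIC)
import numpy as np
o=np.zeros((450,400+320,3),np.uint8);o[:,:400]=A;o[:280,400:720]=t
cv2.imwrite("pics/c2.png",o)
E
```

```text
(no output)
```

View pics/c1.png

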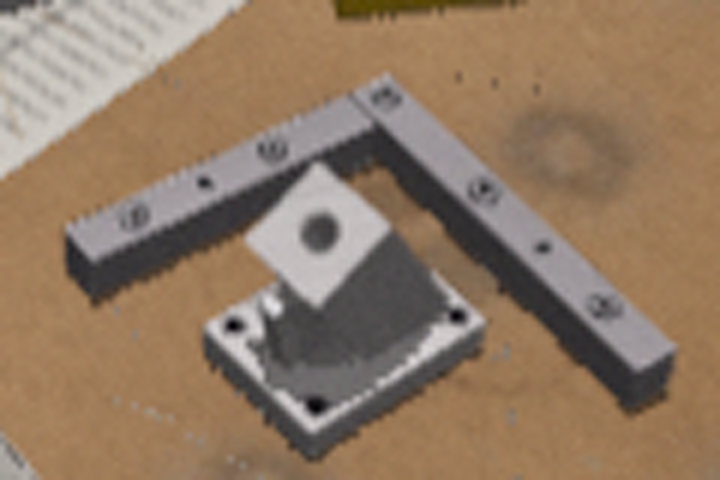

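View pics/c2.png

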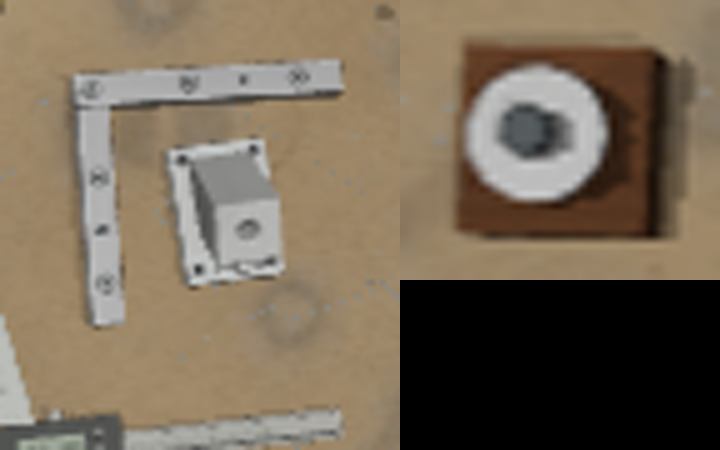

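c1 and c2 show the fence's top outline, the pocket's plate corners, the boss face with its bore, and the gauge over its stand clearly. I'll fit planar poses using both cameras.

```bash
cat > fit.py <<'E'
from h import *
from scipy.optimize import least_squares
def fit(D,obs,x0):
    # obs: list (cam, P(mm), uv); -> x,y,yaw
    def pts(q,P):
        c,s=np.cos(q[2]),np.sin(q[2]);P=np.array(P)/1000
        return np.c_[q[0]+c*P[:,0]-s*P[:,1],q[1]+s*P[:,0]+c*P[:,1],P[:,2]]
    def res(q):
        return np.concatenate([(proj(D[n],pts(q,P))-uv) for n,P,uv in obs]).ravel()
    r=least_squares(res,x0,loss="soft_l1");return r.x,np.round(res(r.x).reshape(-1,2),1)
s3=.75**.5
FACE=[(-17+a*17*s3,b*17,67+a*8.5) for a,b in((1,1),(1,-1),(-1,-1),(-1,1))]+[(-17,0,67)]
E
python3 - <<'E'
from fit import *
import pickle
D={n:pickle.load(open(n+"0.pkl","rb")) for n in("scene","top")}
S=lambda L:np.array(L,float)/6+[309.6,229.6]
T=lambda L:np.array(L,float)/5+[349.6,164.6]
F=[("scene",[(18,18,20),(18,-130,20),(0,-130,20),(-120,18,20),(-120,0,20),(0,0,20),(0,-130,0),(-120,0,0)],S([(387,73),(675,350),(632,370),(67,232),(92,262),(380,128),(630,410),(97,303)])),
("top",[(18,18,20),(0,0,20),(18,-130,20),(0,-130,20),(-120,18,20),(-120,0,20)],T([(73,76),(108,105),(340,60),(343,92),(90,325),(124,320)]))]
g=[.55,-.05,0]
P=[("scene",[(-38,27,14),(-38,-27,14),(38,-27,14),(-38,-27,0),(38,-27,0)]+FACE,S([(205,330),(313,432),(486,320),(315,460),(484,345),(320,163),(390,230),(320,308),(245,240),(320,232)])),
("top",[(38,27,14),(38,-27,14),(-38,27,14),(-38,-27,14)]+FACE,T([(168,152),(265,140),(190,285),(283,270),(215,203),(279,199),(283,265),(222,271),(248,229)]))]
for n,o in(("fence",F),("pocket",P)):
    q,r=fit(D,o,g);print(n,q);print(r.tolist())
    for k in o: print(k[0],fit(D,[k],g)[0])
    if n=="fence":f=q
R=np.array([[np.cos(f[2]),np.sin(f[2])],[-np.sin(f[2]),np.cos(f[2])]])
c=q[:2]+np.array([[np.cos(q[2]),-np.sin(q[2])],[np.sin(q[2]),np.cos(q[2])]])@[.038,.027]
print("corner in fence",R@(c-f[:2]),q[2]-f[2])
G=lambda L:(np.array(L,float)-[400,0])/8+[221.5,214.5]
print(atz(D["top"],G([(527,130)]),.105),atz(D["top"],G([(536,133)]),.078),atz(D["top"],G([(465,45),(655,48),(650,232),(462,228)]),.045))
print("scene check head px",proj(D["scene"],atz(D["top"],G([(527,130)]),.105)))
E
```

```text
fence [ 0.59115699 -0.09683098  0.07288863]
[[0.1, -0.2], [0.9, -0.6], [1.1, 0.2], [-0.7, -1.0], [-0.0, -0.2], [-0.1, -1.2], [-0.2, 0.2], [-0.9, -0.3], [0.2, -0.1], [0.2, 0.2], [0.3, -0.0], [0.2, 0.0], [0.5, 0.2], [0.3, 0.8]]
scene [ 0.59063315 -0.09738788  0.07571545]
top [ 0.5917596  -0.09611524  0.06894617]
pocket [ 0.53417755 -0.16230304  0.15496994]
[[-0.4, -0.9], [0.2, 0.3], [0.6, -0.4], [-0.6, 0.4], [0.1, 0.2], [-0.2, -0.4], [0.8, -0.7], [-0.3, 0.2], [-0.1, 0.1], [-0.3, 0.3], [-0.1, -0.3], [-0.2, -0.6], [-0.0, 0.4], [0.8, 0.6], [0.2, 0.9], [0.2, -0.1], [0.0, -1.6], [-0.5, -1.0], [0.3, 0.7]]
scene [ 0.53413526 -0.16237539  0.16009607]
top [ 0.53406602 -0.1621732   0.14538079]
corner in fence [-0.02593774 -0.03112405] 0.08208131075363485
[[0.45870125 0.25105529 0.105     ]] [[0.45926883 0.2527262  0.078     ]] [[0.48987004 0.28262137 0.045     ]
 [0.48962179 0.22005077 0.045     ]
 [0.42897389 0.21977136 0.045     ]
 [0.42964671 0.28128469 0.045     ]]
scene check head px [[251.29666656 154.34749686]]
```

>>> {"api": "apply_moves", "payload": {
  "moves": [14.37,-28.5,0,0,0,0.453,14.37,-28.5,0,0,0,0.453,14.37,-28.5,0,0,0,0.453,14.37,-28.5,0,0,0,0.453,14.37,-28.5,0,0,0,0.453,14.37,-28.5,0,0,0,0.453,14.37,-28.5,0,0,0,0.453,14.37,-28.5,0,0,0,0.453,14.37,-28.5,0,0,0,0.453,14.37,-28.5,0,0,0,0.453,14.37,-28.5,0,0,0,0.453,14.37,-28.5,0,0,0,0.453,14.37,-28.5,0,0,0,0.453,14.37,-28.5,0,0,0,0.453,14.37,-28.5,0,0,0,0.453,14.37,-28.5,0,0,0,0.453,14.37,-28.5,0,0,0,0.453,14.37,-28.5,0,0,0,0.453,14.37,-28.5,0,0,0,0.453,14.37,-28.5,0,0,0,0.453],
  "claw": 75
}}

```text
clock: 1.77
tcp_pos: [0.53, -0.168, 0.2382]
orientation: [0.0, -0.075, 0.997, -0.001]
wrist_force: [1.4, 0.2, 0.2]
finger_gap: 0.0643
grip_force: 0.0
```

>>> {"api": "apply_moves", "payload": {
  "moves": [0,0,-2,0,0,0,0,0,-4,0,0,0,0,0,-5.5,0,0,0,0,0,-6.8,0,0,0,0,0,-7.6,0,0,0,0,0,-7.98,0,0,0,0,0,-7.98,0,0,0,0,0,-7.98,0,0,0]
}}

```text
clock: 2.43
tcp_pos: [0.5283, -0.1627, 0.0404]
orientation: [0.0, -0.078, 0.997, 0.0]
wrist_force: [0.2, -0.2, 0.8]
finger_gap: 0.064
grip_force: 0.0
```

>>> {"api": "apply_moves", "payload": {
  "moves": [0,0,0,0,0,0,0,0,0,0,0,0,0,0,0,0,0,0,0,0,0,0,0,0,0,0,0,0,0,0,0,0,0,0,0,0],
  "claw": 0,
  "newtons": 50
}}

```text
clock: 2.93
tcp_pos: [0.5297, -0.1633, 0.0421]
orientation: [0.002, -0.078, 0.997, -0.001]
wrist_force: [0.8, 1.9, 7.4]
finger_gap: 0.0335
grip_force: 51.4
```

>>> {"api": "apply_moves", "payload": {
  "moves": [0,0,0.1,0,0,0,0,0,0.1,0,0,0,0.2,0.4,0.1,0,0,-0.03,0.4,0.8,0.1,0,0,-0.06,0.66,1.24,0.1,0,0,-0.082,0.66,1.24,0.1,0,0,-0.082,0.66,1.24,0.1,0,0,-0.082]
}}

```text
clock: 3.52
tcp_pos: [0.5446, -0.1312, 0.0422]
orientation: [0.0, -0.038, 0.999, 0.0]
wrist_force: [0.2, 1.4, -2.4]
finger_gap: 0.0331
grip_force: 50.9
```

```bash
python3 - <<'E'
from h import *
import pickle
o=np.zeros((560,800,3),np.uint8)
for i,n in enumerate(("scene","top")):
    d=cam(n);pickle.dump(d,open(n+"1.pkl","wb"));b=d["image"]
    c=b[215:325,310:443] if i==0 else b[160:254,350:430]
    c=cv2.resize(c,(400,330),interpolation=cv2.INTER_CUBIC) if i==0 else cv2.resize(c,(400,470),interpolation=cv2.INTER_CUBIC)
    o[:c.shape[0],400*i:400*i+400]=c
cv2.imwrite("pics/c3.png",o);s=status.get_state();print(s["wrist_force"],s["tcp_pos"],s["joint_pos"])
E
```

```text
[-0.1008357   0.95154193 -2.3548939 ] [ 0.54435097 -0.13180268  0.04227614] [-3.81056920e-01  4.21234034e-01 -3.08029264e-01  8.41722218e-01
  3.29725996e-04 -4.55029715e-01]
```

View pics/c3.png

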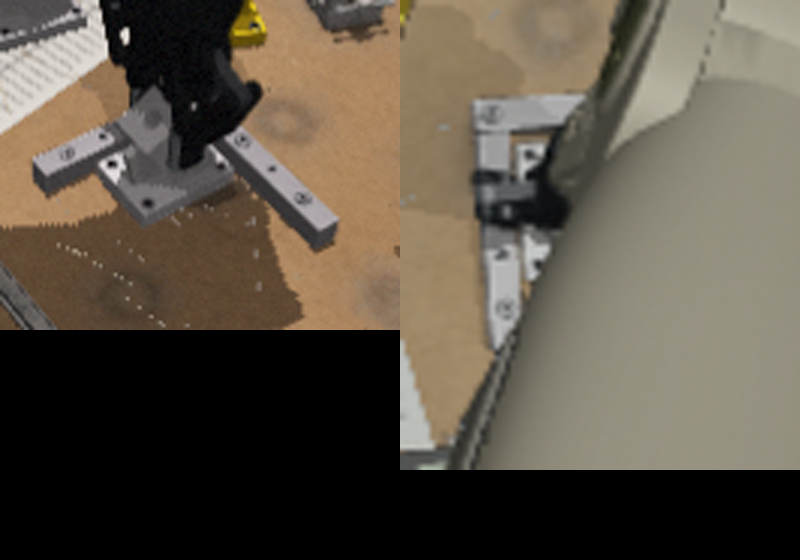

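c3 shows the pocket gripped, near-parallel to the bars, with small gaps of a few mm: the side-bar gap at about (130,150) on the left and the back-bar gap at (515,140) on the right. Next, push toward the side bar.

>>> {"api": "apply_moves", "payload": {
  "moves": [0,0,0.06,0,0,0,0,0.08,0.06,0,0,0,-0.01,0.16,0.06,0,0,0,-0.015,0.22,0.06,0,0,0,-0.015,0.22,0.06,0,0,0]
}}

```text
clock: 4.03
tcp_pos: [0.5437, -0.1273, 0.0436]
orientation: [-0.001, -0.036, 0.999, -0.001]
wrist_force: [-1.0, -4.9, -5.2]
finger_gap: 0.0331
grip_force: 50.8
```

>>> {"api": "apply_moves", "payload": {
  "moves": [0,0.05,0,0,0,0,0.06,0.05,0,0,0,0,0.12,0.055,0,0,0,0,0.18,0.06,0,0,0,0,0.22,0.065,0,0,0,0,0.22,0.065,0,0,0,0]
}}

```text
clock: 4.53
tcp_pos: [0.5478, -0.1269, 0.0434]
orientation: [-0.002, -0.036, 0.999, -0.002]
wrist_force: [-3.6, -9.1, -4.2]
finger_gap: 0.033
grip_force: 51.1
```

>>> {"api": "apply_moves", "payload": {
  "moves": [0.06,0.005,0,0,0,0,0.12,0.01,0,0,0,0,0.16,0.012,0,0,0,0,0.16,0.012,0,0,0,0]
}}

```text
clock: 4.87
tcp_pos: [0.5515, -0.1266, 0.0433]
orientation: [-0.003, -0.036, 0.999, -0.002]
wrist_force: [-5.0, -9.9, -3.7]
finger_gap: 0.0333
grip_force: 51.2
```

>>> {"api": "apply_moves", "payload": {
  "moves": [0.06,0.005,0,0,0,0,0.12,0.01,0,0,0,0,0.16,0.012,0,0,0,0,0.16,0.012,0,0,0,0]
}}

```text
clock: 5.2
tcp_pos: [0.5518, -0.1266, 0.0432]
orientation: [-0.006, -0.036, 0.999, -0.003]
wrist_force: [-16.4, -11.8, 4.7]
finger_gap: 0.0331
grip_force: 52.2
```

>>> {"api": "apply_moves", "payload": {
  "moves": [0,0,-0.04,0,0,0,0,0,-0.08,0,0,0,0,0,-0.12,0,0,0,0,0,-0.12,0,0,0]
}}

```text
clock: 5.53
tcp_pos: [0.5517, -0.1266, 0.0427]
orientation: [-0.005, -0.035, 0.999, -0.003]
wrist_force: [-21.4, -10.0, 22.1]
finger_gap: 0.0333
grip_force: 54.2
```

>>> {"api": "apply_moves", "payload": {
  "moves": [-0.05,0,0.06,0,0,0,-0.05,0,0.06,0,0,0,-0.05,0,0.06,0,0,0,-0.05,0,0.06,0,0,0,-0.05,0,0.06,0,0,0],
  "claw": 70
}}

```text
clock: 5.95
tcp_pos: [0.5568, -0.1238, 0.0423]
orientation: [0.0, -0.037, 0.999, 0.0]
wrist_force: [1.4, -0.2, 0.9]
finger_gap: 0.0596
grip_force: 0.0
```

>>> {"api": "apply_moves", "payload": {
  "moves": [0,0,1,0,0,0,0,0,2.5,0,0,0,0,0,4,0,0,0,0,0,5.5,0,0,0,-1,3,6,0,0,0,-2,6,6,0,0,0,-2,6,6,0,0,0]
}}

```text
clock: 6.53
tcp_pos: [0.5176, -0.0053, 0.1917]
orientation: [0.001, -0.036, 0.999, 0.0]
wrist_force: [0.3, -0.1, -0.3]
finger_gap: 0.0599
grip_force: 0.0
```

```bash
python3 - <<'E'
from h import *
import pickle
o=np.zeros((560,800,3),np.uint8)
for i,n in enumerate(("scene","top")):
    d=cam(n);pickle.dump(d,open(n+"2.pkl","wb"));b=d["image"];cv2.imwrite(f"pics/{n}2.png",b)
    c=b[230:310,330:410] if i==0 else b[170:250,350:430]
    o[:400,400*i:400*i+400]=cv2.resize(c,(400,400),interpolation=cv2.INTER_CUBIC)
cv2.imwrite("pics/c4.png",o);s=status.get_state();print(s["wrist_force"],s["tcp_pos"],s["joint_pos"])
E
```

```text
[ 0.63530776 -0.55431706 -0.12318562] [ 0.51495945 -0.00115296  0.1912211 ] [-0.15933677  0.21833185 -0.19980381  1.15378394  0.00194001 -0.2388532 ]
```

View pics/c4.png

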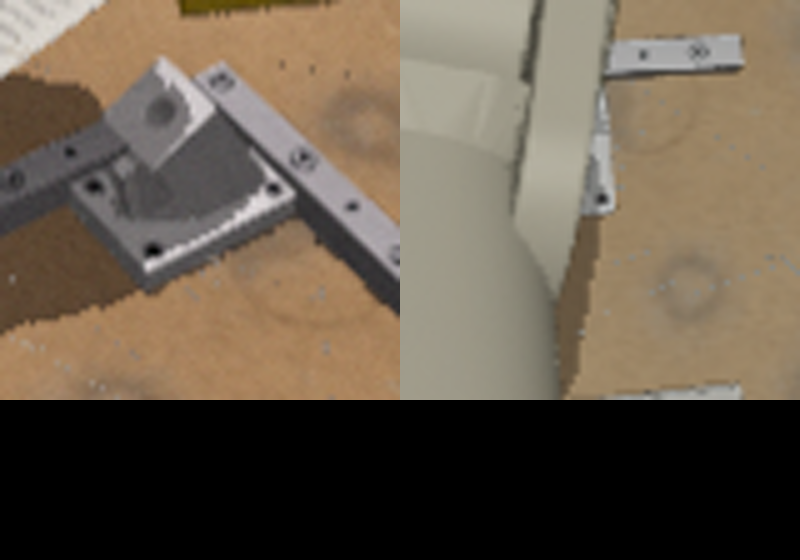

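c4 shows the pocket's plate tight against both bars: plate front corner at (148,265), right corner at (297,190) touching the back bar, bore at (163,111). Now a numeric check.

```bash
python3 - <<'E'
from fit import *
import pickle
D={"scene":pickle.load(open("scene2.pkl","rb"))}
S=lambda L:np.array(L,float)/5+[329.6,229.6]
P=[("scene",[(-38,27,14),(-38,-27,14),(38,-27,14),(-38,-27,0),(38,-27,0)]+FACE,S([(72,188),(148,263),(297,190),(150,290),(295,213),(160,57),(215,107),(157,170),(105,120),(163,111)]))]
q,r=fit(D,P,[.55,-.12,.07]);print(q,r.tolist())
f=np.array([.59063,-.09739,.0757]);R=lambda a:np.array([[np.cos(a),-np.sin(a)],[np.sin(a),np.cos(a)]])
print(R(f[2]).T@(q[:2]+R(q[2])@[.038,.027]-f[:2]),q[2]-f[2])
for fx in(f,[.59116,-.09683,.0729]):
    o=fx[:2]+R(fx[2])@[-.038,-.027]; print("flush origin",o,"mouth",o+R(fx[2])@[-.017,0])
E
```

```text
[ 0.55557518 -0.12643228  0.1022119 ] [[-0.7, -0.6], [0.7, 1.7], [0.4, -0.2], [-0.1, 1.0], [-0.0, -0.1], [0.6, -0.4], [0.9, -0.1], [-0.2, -0.0], [-0.8, -0.8], [-0.7, 0.1]]
[0.00012008 0.00168986] 0.026511896480397062
flush origin [ 0.55478078 -0.12718653] mouth [ 0.53782946 -0.1284722 ]
flush origin [ 0.55522749 -0.12652603] mouth [ 0.53827264 -0.12776424]
```

>>> {"api": "apply_moves", "payload": {
  "moves": [-2.26,10.1,-0.5,0,0,0,-2.26,10.1,-0.5,0,0,0,-2.26,10.1,-0.5,0,0,0,-2.26,10.1,-0.5,0,0,0,-2.26,10.1,-0.5,0,0,0,-2.26,10.1,-0.5,0,0,0,-2.26,10.1,-0.5,0,0,0,-2.26,10.1,-0.5,0,0,0,-2.26,10.1,-0.5,0,0,0,-2.26,10.1,-0.5,0,0,0,-2.26,10.1,-0.5,0,0,0],
  "claw": 60
}}

```text
clock: 7.55
tcp_pos: [0.4612, 0.245, 0.1781]
orientation: [0.0, -0.035, 0.999, -0.0]
wrist_force: [0.6, 0.0, 1.0]
finger_gap: 0.0512
grip_force: 0.0
```

>>> {"api": "apply_moves", "payload": {
  "moves": [0,0,-1,0,0,0,0,0,-2,0,0,0,0,0,-2.2,0,0,0,0,0,-2.2,0,0,0]
}}

```text
clock: 7.88
tcp_pos: [0.4594, 0.2447, 0.1215]
orientation: [-0.002, -0.035, 0.999, -0.001]
wrist_force: [0.6, -0.1, 0.0]
finger_gap: 0.0514
grip_force: 0.0
```

>>> {"api": "apply_moves", "payload": {
  "moves": [0,0.27,-0.4,0,0,0,0,0.27,-0.9,0,0,0,0,0.27,-1.2,0,0,0,0,0.27,-1.2,0,0,0,0,0.27,-1.2,0,0,0]
}}

```text
clock: 8.3
tcp_pos: [0.4606, 0.2533, 0.0933]
orientation: [-0.0, -0.037, 0.999, 0.0]
wrist_force: [-0.0, 0.1, -0.0]
finger_gap: 0.051
grip_force: 0.0
```

>>> {"api": "apply_moves", "payload": {
  "moves": [0,0,0,0,0,0,0,0,0,0,0,0,0,0,0,0,0,0,0,0,0,0,0,0,0,0,0,0,0,0,0,0,0,0,0,0,0,0,0,0,0,0],
  "claw": 0,
  "newtons": 60
}}

```text
clock: 8.88
tcp_pos: [0.4612, 0.2534, 0.0939]
orientation: [0.001, -0.037, 0.999, 0.0]
wrist_force: [0.2, -0.6, 6.5]
finger_gap: 0.0137
grip_force: 58.7
```

>>> {"api": "apply_moves", "payload": {
  "moves": [0,0,0.3,0,0,0,0,0,1,0,0,0,0,0,2,0,0,0,0,0,3,0,0,0,0,0,4,0,0,0,0,0,4,0,0,0,0,0,4,0,0,0,0,0,4,0,0,0]
}}

```text
clock: 9.55
tcp_pos: [0.4599, 0.253, 0.1924]
orientation: [-0.001, -0.037, 0.999, -0.0]
wrist_force: [-0.4, 0.3, -1.8]
finger_gap: 0.0132
grip_force: 58.7
```

```bash
python3 - <<'E'
from h import *
import pickle
d=cam("scene");pickle.dump(d,open("scene3.pkl","wb"));b=d["image"]
s=status.get_state();print(s["wrist_force"],s["tcp_pos"],s["finger_gap"])
p=s["tcp_pos"];print(proj(d,[p,p-[0,0,.084]]))
cv2.imwrite("pics/c5.png",cv2.resize(b[90:190,200:320],(720,600),interpolation=cv2.INTER_CUBIC))
E
```

```text
[-0.05657518 -0.10906088 -0.53146876] [0.45957917 0.25284    0.19178069] 0.013453983999169227
[[247.53516578 122.01658576]
 [251.26582086 152.96077622]]
```

View pics/c5.png

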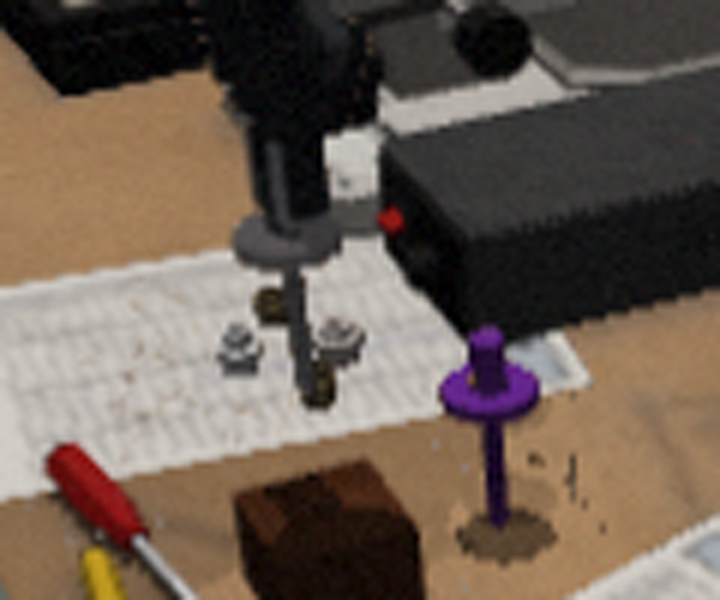

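c5 shows the gauge hanging upright in the grip: tip at crop (306,390), i.e. image (250.7,154.7), disc at (248,130.5). It lies about 87 mm below the TCP. Now tilt it and carry it to the pocket.

>>> {"api": "apply_moves", "payload": {
  "moves": [0,-0.5,0.6,0,0,0,0.1,-1.6,1.2,0,0,0,0.2,-3.2,1.2,0.0076,-0.104,0,0.3,-4.8,1.2,0.0153,-0.209,0,0.4,-6.4,1.2,0.0229,-0.313,0,0.5,-8,1.2,0.0306,-0.418,0,0.6,-9.6,1.2,0.0382,-0.522,0,0.7,-11.2,1.2,0.0382,-0.522,0,0.8,-12.8,1.2,0.0382,-0.522,0,0.9,-14.2,1.2,0.0382,-0.522,0,1,-15.1,1,0.0382,-0.522,0,1,-15.38,0,0.0382,-0.522,0,1,-15.38,-0.6,0.0382,-0.522,0,1,-15.38,-1,0.0382,-0.522,0,1,-15.38,-1.28,0.0382,-0.522,0,1,-15.38,-1.28,0.0382,-0.522,0,1,-15.38,-1.28,0.0382,-0.522,0]
}}

```text
clock: 11.02
tcp_pos: [0.4849, -0.1307, 0.1601]
orientation: [0.258, -0.035, 0.966, 0.01]
wrist_force: [0.1, -1.2, -0.2]
finger_gap: 0.0131
grip_force: 58.8
```

```bash
python3 - <<'E'
from h import *
import pickle
from scipy.spatial.transform import Rotation as Rn
d=cam("scene");pickle.dump(d,open("scene4.pkl","wb"));b=d["image"]
s=status.get_state();print(s["wrist_force"],s["tcp_pos"],s["orientation"],s["finger_gap"],s["joint_pos"])
R=Rn.from_quat(s["orientation"],scalar_first=True).as_matrix();print(R)
p=s["tcp_pos"];u=np.array([-.4987,-.0364,.866]);M=np.array([.538,-.1277,.067])
print(proj(d,[p,p+.087*R[:,2],p+.087*R[:,2]+.002*R[:,0],M,M+.02*u]))
cv2.imwrite("pics/c6.png",cv2.resize(b[200:300,310:430],(720,600),interpolation=cv2.INTER_CUBIC))
E
```

```text
[ 0.9073613   0.6240272  -1.09797329] [ 0.48556272 -0.13103522  0.16109738] [ 0.25845142 -0.03555676  0.96532144  0.00964891] 0.01344384261195754 [-0.61420588 -0.10769121 -0.76487574  0.49451566  0.3230014  -0.61857229]
[[-8.63877157e-01 -7.36349559e-02  4.98291231e-01]
 [-6.36598542e-02  9.97285231e-01  3.70079965e-02]
 [-4.99663568e-01  2.49215691e-04 -8.66219520e-01]]
[[340.04512698 224.57610484]
 [357.71259159 246.46435769]
 [356.94048142 247.19405342]
 [361.07999292 251.8372325 ]
 [357.44323982 247.36456147]]
```

View pics/c6.png

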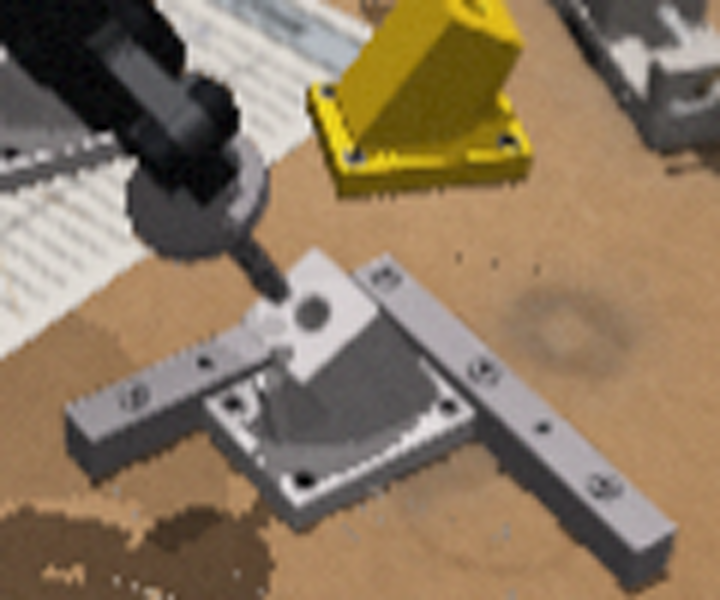

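c6 shows the rod tip at crop (280,296), just short of the bore at (314,312), with the foot disc well clear. I'll take a closer look at both cameras for the offset.

```bash
python3 - <<'E'
from h import *
import pickle
d=pickle.load(open("scene4.pkl","rb"));t=cam("top");pickle.dump(t,open("top4.pkl","wb"))
o=np.zeros((480,800,3),np.uint8)
o[:,:480]=cv2.resize(d["image"][228:268,332:372],(480,480),interpolation=cv2.INTER_CUBIC)
o[:320,480:]=cv2.resize(t["image"][185:225,360:400],(320,320),interpolation=cv2.INTER_CUBIC)
cv2.imwrite("pics/c7.png",o)
M=np.array([.538,-.1277,.067]);R=np.array([[-.8639,-.0736,.4983],[-.0637,.9973,.037],[-.4997,0,-.8662]])
tip=np.array([.4852,-.1309,.1608])+.087*R[:,2]
for n,D in(("s",d),("t",t)):
    print(n,proj(D,[M,tip]).round(1).tolist(),[((proj(D,tip+.01*R[:,i])-proj(D,tip))/10).round(3).tolist() for i in range(3)])
E
```

```text
s [[361.1, 251.8], [357.5, 246.6]] [[[-0.386, 0.365]], [[-0.316, -0.315]], [[0.183, 0.227]]]
t [[385.3, 203.1], [386.4, 205.9]] [[[-0.003, 0.352]], [[-0.384, 0.023]], [[-0.066, -0.153]]]
```

View pics/c7.png

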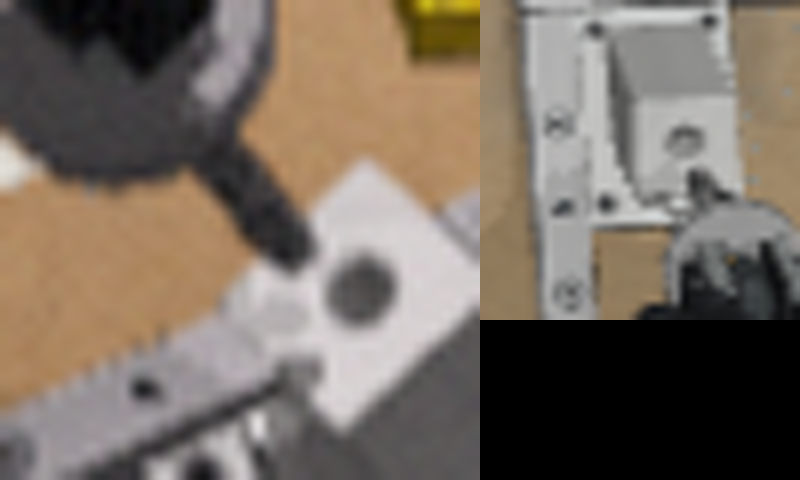

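c7: in the scene view the tip is at (356.1,248.6) and the bore at (361.6,251.8). In the top view the tip is at (386.8,207.1) and the bore at (385.2,201.8). The tip must therefore shift about 5.3 mm along the tool's −x, and the mouth is about 22 mm ahead.

>>> {"api": "apply_moves", "payload": {
  "moves": [0.1,0.02,0.06,0,0,0,0.184,0.024,0.106,0,0,0,0.28,0.03,-0.06,0,0,0,0.42,0.04,-0.3,0,0,0,0.563,0.052,-0.552,0,0,0,0.563,0.052,-0.552,0,0,0,0.563,0.052,-0.552,0,0,0]
}}

```text
clock: 11.7
tcp_pos: [0.4992, -0.1295, 0.1462]
orientation: [0.258, -0.035, 0.966, 0.01]
wrist_force: [0.1, -0.0, -0.9]
finger_gap: 0.0128
grip_force: 58.8
```

>>> {"api": "apply_moves", "payload": {
  "moves": [0.04,0.003,-0.069,0,0,0,0.08,0.006,-0.139,0,0,0,0.12,0.009,-0.208,0,0,0,0.12,0.009,-0.208,0,0,0]
}}

```text
clock: 12.03
tcp_pos: [0.5025, -0.1297, 0.1416]
orientation: [0.258, -0.035, 0.965, 0.01]
wrist_force: [-0.2, -0.2, -2.4]
finger_gap: 0.0135
grip_force: 58.8
```

>>> {"api": "apply_moves", "payload": {
  "moves": [0.04,0.003,-0.069,0,0,0,0.08,0.006,-0.139,0,0,0,0.12,0.009,-0.208,0,0,0,0.12,0.009,-0.208,0,0,0]
}}

```text
clock: 12.37
tcp_pos: [0.5055, -0.1295, 0.1365]
orientation: [0.258, -0.035, 0.965, 0.01]
wrist_force: [-0.0, -0.0, -2.1]
finger_gap: 0.0134
grip_force: 58.8
```

>>> {"api": "apply_moves", "payload": {
  "moves": [0.06,0.004,-0.104,0,0,0,0.12,0.009,-0.208,0,0,0,0.18,0.013,-0.312,0,0,0,0.18,0.013,-0.312,0,0,0]
}}

```text
clock: 12.7
tcp_pos: [0.51, -0.129, 0.1284]
orientation: [0.258, -0.035, 0.965, 0.01]
wrist_force: [-0.7, -0.3, -2.4]
finger_gap: 0.0134
grip_force: 58.8
```

>>> {"api": "apply_moves", "payload": {
  "moves": [0.06,0.004,-0.104,0,0,0,0.12,0.009,-0.208,0,0,0,0.18,0.013,-0.312,0,0,0,0.24,0.018,-0.416,0,0,0,0.24,0.018,-0.416,0,0,0]
}}

```text
clock: 13.12
tcp_pos: [0.5162, -0.1288, 0.1184]
orientation: [0.258, -0.035, 0.965, 0.01]
wrist_force: [-1.0, -1.2, -2.0]
finger_gap: 0.0134
grip_force: 58.8
```

>>> {"api": "apply_moves", "payload": {
  "moves": [0.06,0.004,-0.104,0,0,0,0.12,0.009,-0.208,0,0,0,0.18,0.013,-0.312,0,0,0,0.18,0.013,-0.312,0,0,0]
}}

```text
clock: 13.45
tcp_pos: [0.5238, -0.1315, 0.1183]
orientation: [0.264, -0.035, 0.964, 0.006]
wrist_force: [-37.8, 0.3, 53.9]
finger_gap: 0.0133
grip_force: 69.7
```

>>> {"api": "apply_moves", "payload": {
  "moves": [-0.06,-0.004,0.104,0,0,0,-0.14,-0.01,0.243,0,0,0,-0.14,-0.01,0.243,0,0,0]
}}

```text
clock: 13.7
tcp_pos: [0.518, -0.1296, 0.1186]
orientation: [0.26, -0.035, 0.965, 0.008]
wrist_force: [0.7, -0.2, 0.1]
finger_gap: 0.0133
grip_force: 62.7
```

```bash
python3 - <<'E'
from h import *
import pickle
s=status.get_state();print(s["wrist_force"],s["tcp_pos"],s["orientation"],s["finger_gap"])
o=np.zeros((600,800,3),np.uint8)
d=cam("scene");t=cam("top");pickle.dump((d,t),open("st5.pkl","wb"))
o[:,:480]=cv2.resize(d["image"][220:300,332:396],(480,600),interpolation=cv2.INTER_CUBIC)
o[:400,480:]=cv2.resize(t["image"][175:225,360:400],(320,400),interpolation=cv2.INTER_CUBIC)
cv2.imwrite("pics/c8.png",o)
E
```

```text
[ 0.73452381 -0.1578456   0.13075848] [ 0.51801384 -0.12955     0.11856568] [ 0.25989079 -0.03546041  0.96494986  0.00843231] 0.013324804065133672
```

View pics/c8.png

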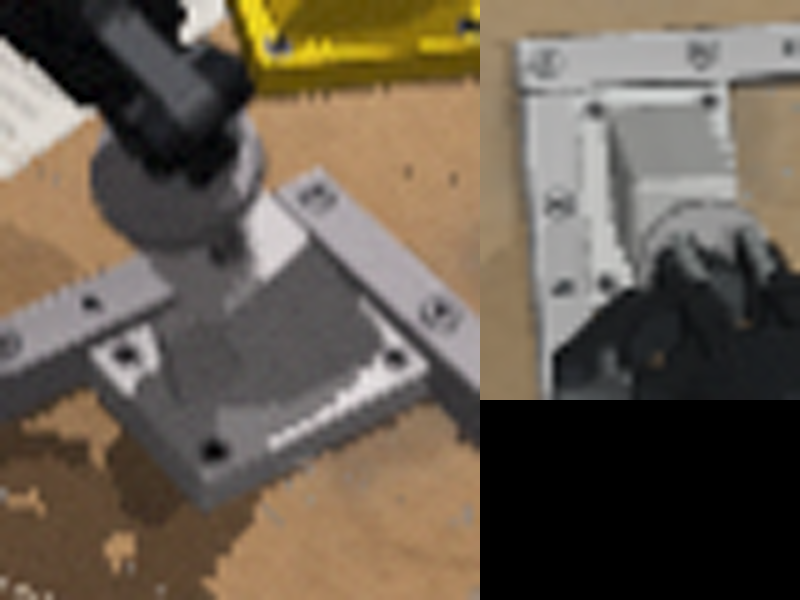

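c8 shows the rod in the bore, entering at about (225,250), the pocket still flush against both bars, and the disc still clear of the boss face. Press gently to confirm it has bottomed.

>>> {"api": "apply_moves", "payload": {
  "moves": [0.02,0.0015,-0.035,0,0,0,0.04,0.003,-0.069,0,0,0,0.06,0.004,-0.104,0,0,0,0.06,0.004,-0.104,0,0,0,0.06,0.004,-0.104,0,0,0]
}}

```text
clock: 14.22
tcp_pos: [0.5208, -0.13, 0.1172]
orientation: [0.261, -0.036, 0.965, 0.008]
wrist_force: [-10.5, -1.4, 20.4]
finger_gap: 0.0134
grip_force: 65.2
```

>>> {"api": "apply_moves", "payload": {
  "moves": [-0.04,-0.003,0.07,0,0,0,-0.04,-0.003,0.07,0,0,0,-0.04,-0.003,0.07,0,0,0,-0.04,-0.003,0.07,0,0,0,-0.04,-0.003,0.07,0,0,0],
  "claw": 33
}}

```text
clock: 14.63
tcp_pos: [0.5172, -0.1282, 0.1152]
orientation: [0.258, -0.035, 0.965, 0.01]
wrist_force: [-0.4, -0.7, 0.1]
finger_gap: 0.0284
grip_force: 0.0
```

>>> {"api": "apply_moves", "payload": {
  "moves": [0.1,0.007,-0.173,0,0,0,0.2,0.015,-0.346,0,0,0,0.3,0.022,-0.52,0,0,0,0.4,0.029,-0.693,0,0,0,0.5,0.036,-0.866,0,0,0,0.5,0.036,-0.866,0,0,0,0.5,0.036,-0.866,0,0,0]
}}

```text
clock: 15.22
tcp_pos: [0.5296, -0.1276, 0.0935]
orientation: [0.258, -0.035, 0.966, 0.01]
wrist_force: [0.1, -0.3, -0.5]
finger_gap: 0.028
grip_force: 0.0
```

>>> {"api": "apply_moves", "payload": {
  "moves": [0.08,0.006,-0.139,0,0,0,0.16,0.012,-0.277,0,0,0,0.2,0.015,-0.346,0,0,0,0.2,0.015,-0.346,0,0,0]
}}

```text
clock: 15.55
tcp_pos: [0.5358, -0.1276, 0.0861]
orientation: [0.259, -0.036, 0.965, 0.009]
wrist_force: [0.4, 0.4, 1.3]
finger_gap: 0.0279
grip_force: 0.7
```

>>> {"api": "apply_moves", "payload": {
  "moves": [0.04,0.003,-0.07,0,0,0,0.08,0.006,-0.139,0,0,0,0.08,0.006,-0.139,0,0,0]
}}

```text
clock: 15.8
tcp_pos: [0.5375, -0.1276, 0.0849]
orientation: [0.26, -0.035, 0.965, 0.009]
wrist_force: [-21.6, 2.6, 30.4]
finger_gap: 0.0284
grip_force: 19.0
```

>>> {"api": "apply_moves", "payload": {
  "moves": [-0.12,-0.009,0.2,0,0,0,-0.29,-0.02,0.1,0,0,0,-0.27,-0.019,0.07,0,0,0,-0.23,-0.016,0,0,0,0,-0.18,-0.013,-0.09,0,0,0,-0.17,-0.012,-0.1,0,0,0,-0.17,-0.012,-0.1,0,0,0]
}}

```text
clock: 16.38
tcp_pos: [0.5317, -0.1276, 0.0816]
orientation: [0.259, -0.035, 0.965, 0.009]
wrist_force: [-34.7, 1.9, 42.7]
finger_gap: 0.0285
grip_force: 27.1
```

>>> {"api": "apply_moves", "payload": {
  "moves": [-0.1,-0.007,0.173,0,0,0,-0.2,-0.015,0.346,0,0,0,-0.4,-0.03,0.693,0,0,0,-0.8,-0.058,1.386,0,0,0,-1.2,-0.088,2.08,0,0,0,-1.6,-0.117,2.77,0,0,0,-2,-0.146,3.464,0,0,0,-2.2,1,4.5,0,0,0,-2.4,3,5.5,0,0,0,-2.6,5,6,0,0,0,-2.8,7,6,0,0,0,-3,8,6,0,0,0,-3,8,6,0,0,0],
  "claw": 38
}}

```text
clock: 17.47
tcp_pos: [0.4567, 0.0766, 0.2301]
orientation: [0.259, -0.037, 0.965, 0.011]
wrist_force: [1.0, -0.4, -0.6]
finger_gap: 0.0325
grip_force: 0.0
```

```bash
cat > chk.py <<'E'
from h import *
import pickle
from scipy.optimize import minimize
s=status.get_state();print(s["clock"],s["wrist_force"],s["tcp_pos"],s["finger_gap"])
d=cam("scene");t=cam("top");pickle.dump((d,t),open("st6.pkl","wb"))
# changed pixels vs. pocket alone (scene2) = gauge; compare with rendered gauge outline
old=pickle.load(open("scene2.pkl","rb"))["image"]
df=np.abs(d["image"].astype(int)-old).max(2)
M=np.array([.5382,-.1277,.067]);yw=np.array([-.0729,.9973,0]);u=np.array([-.4987,-.0364,.866]);xw=np.cross(yw,u)
def disc(c,r,n=40):
    a=np.linspace(0,2*np.pi,n);return c+r*(np.cos(a)[:,None]*xw+np.sin(a)[:,None]*yw)
def sil(z,dep):
    m=np.zeros((400,640),np.uint8)
    for z0,h,r in((z,8,22),(z+8,10,7),(z,84-dep-z,4.5),(84-dep,14,8)):
        P=np.r_[disc(M+u*z0/1e3,r/1e3),disc(M+u*(z0+h)/1e3,r/1e3)]
        cv2.fillConvexPoly(m,cv2.convexHull(proj(d,P).round().astype(np.int32)),1)
    return m
b=df[225:275,335:385]>25
for z in(0,3,6,10,15):
    for dep in(32,46,25): 
        m=sil(z,dep)[225:275,335:385]>0; print(z,dep,(m&b).sum()/(m|b).sum())
g=cv2.cvtColor(d["image"],cv2.COLOR_BGR2GRAY)[224:276:1,336:384:1]
for r in g: print("".join(" .:-=+*#%@"[int(v)*10//256] for v in r))
E
python3 chk.py
```

```text
17.4667 [ 1.01230634 -0.44737531 -0.55759338] [0.45670436 0.07655445 0.23009014] 0.03252168527797186
0 32 0.3181818181818182
0 46 0.3141025641025641
0 25 0.3128834355828221
3 32 0.32510288065843623
3 46 0.32055378061767836
3 25 0.32044760935910477
6 32 0.3281086729362591
6 46 0.323943661971831
6 25 0.3240454076367389
10 32 0.3259493670886076
10 46 0.32166301969365424
10 25 0.32191069574247144
15 32 0.32037815126050423
15 46 0.3159041394335512
15 25 0.3181818181818182
***#*#############%%%%#*+++-:+##*:--------------
##################%%%*+++++=:-#+=.---+=+-=====--
###############%##%*#+++++++::*+-:-=+#+#+*++++++
##*######*#####%%%*+++++++++::+#++**#****++++++=
#########*##%%%%#*++++++++++=:-+=+++++=--:::::::
############%%#*+++++++++++++::-::::::::::::::::
*########%%%%#*++++++++++++++-:-::::-:::::::::::
#**######%%#**++++++++++++++++::::-:::::::::--=-
##*###%%%%%*++++++++++++++++++::::--=-=-======+=
#######%%%#+++++++++++++++++++======+=+=++++++++
##%%%%%##*++++++++++++++++++++++++++++++++++++++
##%%%%%**+++++++++++++++++++++++++++++++++++++++
#%%%%#*====+++++++++++++++++++++++++++++
[... 1219 characters left out ...]
:---------=+-:
***********+=:.::::---:::::::::--------------=+-
******+*+==:::-+----::::::::::-------:--------=*
******+=-:::-+**=:--::::-:-::------------------*
*****=-:::+=-+*#+:-:-::::::--:---------:----:--+
***+=:::=+*=.-+**::::::::::--------------------=
*+=:::::=*+-..=**:::::::::::------------:-----+-
=::::::.-+*+-==++::::::::-:::----------:-----=#+
:::::::::-+***+---::::::::-:::---:---------=*#%#
::::::::::-*##+---::::::::::-:------------=+%%%%
::::::.::::=#*=---:::::::::------------====#%%##
::::::---:::====---:::::--------------===##%##+=
::::=====::::-===---::-------------=====+%##+=--
:::=+++===::::-=====-------=-==========*##+=----
-==+++++++-::::-======================##+=----::
```

```bash
cat > c2.py <<'E'
from h import *
import pickle
d,t=pickle.load(open("st6.pkl","rb"))
M=np.array([.5392,-.1277,.067]);yw=np.array([-.0729,.9973,0]);u=np.array([-.4987,-.0364,.866]);xw=np.cross(yw,u)
a=np.linspace(0,2*np.pi,60)
def disc(z,r): return M+u*z/1e3+r/1e3*(np.cos(a)[:,None]*xw+np.sin(a)[:,None]*yw)
off=np.array([336,224])
for dep in(32,46):
    P=proj(d,disc(98-dep,8))-off;print("head",dep,P.min(0).round(1),P.max(0).round(1))
for z in(0,4,8):
    for k,r in((0,22),(8,22),(18,7)):
        P=proj(d,disc(z+k,r))-off;print("z",z,k,r,P.min(0).round(1),P.max(0).round(1))
g=cv2.cvtColor(t["image"],cv2.COLOR_BGR2GRAY)
o2=np.array([362,184])
print("arm in top?")
for r in g[184:226,362:412]: print("".join(" .:-=+*#%@"[int(v)*10//256] for v in r))
for dep in(32,46):
    P=proj(t,disc(98-dep,8))-o2;print("head",dep,P.min(0).round(1),P.max(0).round(1))
for z in(0,4):
    P=proj(t,disc(z+8,22))-o2;print("z",z,P.min(0).round(1),P.max(0).round(1))
E
python3 c2.py
```

```text
head 32 [8.9 8.2] [17.2 16.2]
head 46 [11.8 11.7] [20.  19.6]
z 0 0 22 [14.9 17.3] [36.5 38.3]
z 0 8 22 [13.4 15.5] [35.2 36.6]
z 0 18 7 [18.9 20.2] [25.9 27. ]
z 4 0 22 [14.1 16.4] [35.9 37.4]
z 4 8 22 [12.6 14.5] [34.5 35.7]
z 4 18 7 [18.1 19.3] [25.1 26.1]
z 8 0 22 [13.4 15.5] [35.2 36.6]
z 8 8 22 [11.9 13.6] [33.8 34.8]
z 8 18 7 [17.4 18.4] [24.4 25.2]
arm in top?
+==+*+++##****************##**++==-:::::::::::----
+=-+#######*++++==--------=**:::-------==+++++++++
+=--==+*+*****###########*+*#====+++++++++++++++++
+=-=*****##**###########*+:=*===++++++++++++++++++
==-=#****##=:=*+++++++++++=+#+=+++++++++++++++++++
==-=#******+==+++++++++++++##=+===++++++++++++++++
==-=#*******#*=++++++++++++*#=====++++++++++++++++
====#******##*-++++++++++++*#+===+++++++++++++++++
====#******##*-=++++++++++++*+===+++++++++++++++++
+===#******###-=++++++++++++**==++++++++++++++++++
+===#******###--++++++++++++++==++++++++++++++++++
+===#******###--=++++++++++++*===+++++++++++++++++
+===*******###---++++++++++++++==+++++++++++++++++
+===*#*****###=--+***++===+*#*+==+++++++++++++++++
++==+#*****###=
[... 830 characters left out ...]
:=+++++++++++++++++++
+++=-=#####*=+++++++++--..::::-+++++++++++++++++++
+++=-=#####*=+++++++++++-:::::-=++++++++++++++++++
+++===#####*++++++++++++-:::::-=++++++++++++++++++
+++===#####*-++++++++++++:::::-=++++++++++++++++++
+++===##**#*-+++++++++++--::::=+++++++++++++++++++
+++===#*+++*=+++++++++++------=+++++++++++++++++++
++++==#++-**+++++++++++++-----=++++++++++++=====++
++++==#+*++*=++++++++++++-----=+++++++++++========
++++==##*=***+++++++++++++---=++++++++++++==++====
++++==*####**+++++++++++++++++++++++++++==+++++++=
++++==+#####*+++++++++++++++++++++++++++==++++++++
head 32 [24.7 26.1] [31. 32.]
head 46 [23.7 23.9] [30.  29.6]
z 0 [15.5 12.1] [32.2 27.5]
z 4 [15.7 12.7] [32.5 28.2]
```

```bash
cat > gfit.py <<'E'
from h import *
import pickle,sys
from scipy.optimize import differential_evolution
d,t=pickle.load(open(sys.argv[1],"rb"))
yw=np.array([-.0729,.9973,0]);u=np.array([-.4987,-.0364,.866]);xw=np.cross(yw,u)
a=np.linspace(0,2*np.pi,48,endpoint=False)
G=[]
for c in(d,t):
    g=cv2.GaussianBlur(cv2.cvtColor(c["image"],cv2.COLOR_BGR2GRAY).astype(np.float32),(0,0),.7)
    G.append(np.stack([cv2.Sobel(g,-1,1,0),cv2.Sobel(g,-1,0,1)],2))
def outline(c,base,ax,e1,e2,parts):
    # convex outline of each cylinder
    for z0,z1,r in parts:
        ring=r*(np.cos(a)[:,None]*e1+np.sin(a)[:,None]*e2)
        P=proj(c,np.r_[base+ax*z0+ring,base+ax*z1+ring]).astype(np.float32)
        yield cv2.convexHull(P)[:,0]
def score(q,full=False):
    mx,al,be,dep,z=q; M=np.array([.5385,-.1277,.067])+np.array([mx,0,0])/1e3
    ax=u-al*xw+be*yw;ax/=np.linalg.norm(ax);e2=yw-ax*(yw@ax);e2/=np.linalg.norm(e2);e1=np.cross(e2,ax)
    tot=[]
    tip=M-ax*dep/1e3
    parts=[(dep+z,dep+z+8,22),(84,98,8)]
    for c,g in zip((d,t),G):
        for h in outline(c,tip,ax,e1,e2,[(p[0]/1e3,p[1]/1e3,p[2]/1e3) for p in parts]):
            n=np.roll(h,-1,0)-h;L=np.linalg.norm(n,axis=1);k=L>1e-3
            pts=[];nn=[]
            for p,v,l in zip(h[k],n[k],L[k]):
                for f in np.arange(0,l,.5): pts.append(p+v*f/l);nn.append([-v[1]/l,v[0]/l])
            pts=np.array(pts,np.float32);nn=np.array(nn)
            gv=cv2.remap(g,pts[:,0].reshape(-1,1),pts[:,1].reshape(-1,1),cv2.INTER_LINEAR)[:,0]
            tot.append(np.mean(np.minimum(np.abs((gv*nn).sum(1)),120)))
    return tot if full else -sum(tot)
if __name__=="__main__":
    B=[(-3,3),(-.05,.4),(-.12,.12),(15,50),(-1,30)]
    for sd in range(3):
        r=differential_evolution(score,B,seed=sd,maxiter=60,popsize=12);print(r.x.round(3),round(r.fun,1),np.round(score(r.x,True),1))
    for q in([0,0,0,32,0],[0,.09,0,32,0],[0,.09,0,32,3],[0,.06,0,46,0]): print(q,round(score(q),1))
E
python3 gfit.py st6.pkl
```

```text
[-0.144  0.151  0.032 29.178  6.448] -353.5 [ 66.2 119.   56.2 112.1]
[ 0.458  0.174  0.035 29.078  7.003] -353.6 [ 66.9 119.3  55.9 111.4]
[ 0.468  0.167  0.041 29.277  6.482] -353.1 [ 65.2 119.   57.5 111.4]
[0, 0, 0, 32, 0] -167.4
[0, 0.09, 0, 32, 0] -212.3
[0, 0.09, 0, 32, 3] -223.8
[0, 0.06, 0, 46, 0] -180.2
```

>>> {"api": "apply_moves", "payload": {
  "moves": [0.2,-1.6,0,0,0,0,0.4,-3.2,0,0,0,0,0.6,-4.8,0,0,0,0,0.8,-6.4,0,0,0,0,0.94,-7.8,-0.4,0,0,0,1.04,-8.34,-1.4,0,0,0,1.04,-8.34,-2.31,0,0,0,1.04,-8.34,-2.31,0,0,0,1.04,-8.34,-2.31,0,0,0],
  "claw": 35
}}

```text
clock: 18.32
tcp_pos: [0.4824, -0.1364, 0.17]
orientation: [0.257, -0.034, 0.966, 0.011]
wrist_force: [0.2, 1.0, 0.5]
finger_gap: 0.03
grip_force: 0.0
```

>>> {"api": "apply_moves", "payload": {
  "moves": [0.2,0.015,-0.346,0,0,0,0.4,0.03,-0.69,0,0,0,0.6,0.044,-1.04,0,0,0,0.8,0.058,-1.386,0,0,0,0.8,0.058,-1.386,0,0,0,0.8,0.058,-1.386,0,0,0]
}}

```text
clock: 18.82
tcp_pos: [0.5044, -0.1344, 0.1384]
orientation: [0.259, -0.036, 0.965, 0.009]
wrist_force: [0.4, -0.2, -0.4]
finger_gap: 0.0299
grip_force: 0.0
```

>>> {"api": "apply_moves", "payload": {
  "moves": [0,0.17,0,0,0,0,0,0.17,0,0,0,0,0.2,0.185,-0.346,0,0,0,0.4,0.2,-0.69,0,0,0,0.6,0.214,-1.04,0,0,0,0.8,0.228,-1.386,0,0,0,0.9,0.236,-1.56,0,0,0,0.9,0.236,-1.56,0,0,0,0.9,0.236,-1.56,0,0,0]
}}

```text
clock: 19.57
tcp_pos: [0.5263, -0.1286, 0.0987]
orientation: [0.259, -0.035, 0.965, 0.01]
wrist_force: [0.1, 0.1, 0.4]
finger_gap: 0.0297
grip_force: 0.0
```

>>> {"api": "apply_moves", "payload": {
  "moves": [0.1,0.007,-0.173,0,0,0,0.2,0.015,-0.346,0,0,0,0.24,0.018,-0.416,0,0,0,0.24,0.018,-0.416,0,0,0]
}}

```text
clock: 19.9
tcp_pos: [0.5323, -0.1281, 0.0876]
orientation: [0.258, -0.035, 0.965, 0.01]
wrist_force: [-0.2, 0.4, -0.1]
finger_gap: 0.03
grip_force: 0.0
```

>>> {"api": "apply_moves", "payload": {
  "moves": [0.04,0.003,-0.069,0,0,0,0.08,0.006,-0.139,0,0,0,0.08,0.006,-0.139,0,0,0]
}}

```text
clock: 20.15
tcp_pos: [0.5344, -0.1281, 0.0843]
orientation: [0.258, -0.035, 0.965, 0.01]
wrist_force: [0.7, -0.7, -0.8]
finger_gap: 0.0301
grip_force: 0.0
```

>>> {"api": "apply_moves", "payload": {
  "moves": [0.02,0.0015,-0.035,0,0,0,0.05,0.004,-0.087,0,0,0,0.05,0.004,-0.087,0,0,0]
}}

```text
clock: 20.4
tcp_pos: [0.5353, -0.1281, 0.0836]
orientation: [0.259, -0.035, 0.965, 0.009]
wrist_force: [-14.2, 1.0, 18.0]
finger_gap: 0.03
grip_force: 11.3
```

```bash
cat > now.py <<'E'
from h import *
import pickle,sys
s=status.get_state();print(s["clock"],s["wrist_force"].round(1),s["tcp_pos"].round(4))
pickle.dump((cam("scene"),cam("top")),open(sys.argv[1],"wb"))
E
python3 now.py st7.pkl; python3 gfit.py st7.pkl
```

```text
20.4 [-14.2   1.   18. ] [ 0.5353 -0.1281  0.0836]
[1.7620e+00 9.8000e-02 3.0000e-02 4.3751e+01 9.8000e-01] -245.2 [73.7 80.9 57.4 33.3]
[ 1.8360e+00  3.2000e-02 -9.1000e-02  4.9846e+01  1.6750e+00] -251.7 [68.3 73.8 52.8 56.8]
[ 2.7740e+00  4.8000e-02 -1.1500e-01  4.9898e+01  9.3530e+00] -252.0 [78.7 72.5 40.4 60.5]
[0, 0, 0, 32, 0] -205.3
[0, 0.09, 0, 32, 0] -206.1
[0, 0.09, 0, 32, 3] -204.8
[0, 0.06, 0, 46, 0] -226.4
```

>>> {"api": "apply_moves", "payload": {
  "moves": [-0.02,-0.0015,0.035,0,0,0,-0.04,-0.003,0.07,0,0,0,-0.06,-0.0045,0.105,0,0,0,-0.08,-0.006,0.14,0,0,0,-0.1,-0.0075,0.175,0,0,0,-0.14,-0.01,0.245,0,0,0,-0.2,-0.015,0.35,0,0,0,-0.3,-0.022,0.52,0,0,0,-0.5,-0.036,0.866,0,0,0,-0.8,-0.058,1.386,0,0,0,-1.2,-0.088,2.08,0,0,0,-1.6,-0.117,2.77,0,0,0,-2,-0.146,3.464,0,0,0,-2.1,1.2,4.2,0,0,0,-2.2,2.8,4.6,0,0,0,-2.3,4.4,5,0,0,0,-2.4,6,5.4,0,0,0,-2.5,7.4,5.6,0,0,0,-2.5,8.2,5.6,0,0,0,-2.5,8.2,5.6,0,0,0]
}}

```text
clock: 22.17
tcp_pos: [0.4725, 0.0807, 0.2236]
orientation: [0.26, -0.038, 0.965, 0.011]
wrist_force: [-0.3, -0.5, -0.3]
finger_gap: 0.0299
grip_force: 0.0
```

```bash
python3 now.py st8.pkl; python3 gfit.py st8.pkl
```

```text
22.1667 [-0.3 -0.5 -0.3] [0.4725 0.0807 0.2236]
[-2.9770e+00 -1.1000e-02  2.2000e-02  3.3043e+01  7.8510e+00] -344.4 [ 54.7 118.7  60.3 110.7]
[-2.8120e+00  1.9000e-02  3.2000e-02  3.3328e+01  8.9140e+00] -341.8 [ 54.2 118.5  60.7 108.5]
[-2.9630e+00 -5.0000e-03  3.0000e-02  3.3811e+01  7.1890e+00] -344.2 [ 55.8 118.6  59.7 110.2]
[0, 0, 0, 32, 0] -307.6
[0, 0.09, 0, 32, 0] -282.5
[0, 0.09, 0, 32, 3] -292.9
[0, 0.06, 0, 46, 0] -242.3
```

```bash
python3 - st8.pkl <<'E'
from gfit import *
r=differential_evolution(score,[(-.5,1.5),(-.08,.15),(-.08,.08),(30,34),(-2,12)],seed=1,maxiter=60,popsize=12);print(r.x.round(3),r.fun,np.round(score(r.x,True)))
for z in np.arange(-2,13,1.):
    best=max(((score([m,al,be,32,z],True)) for m in(-2,-1,0,1) for al in(0,.03,.06,.09) for be in(0,.03)),key=lambda s:s[0]+s[2]);print(z,np.round(best))
print("fixed pose:",r.x[:4])
for z in np.arange(-2,13,1.): print(z,np.round(score([*r.x[:4],z],True)))
E
```

```text
[-3.9600e-01  1.3000e-02  1.8000e-02  3.1539e+01  5.7380e+00] -337.6737976074219 [ 63. 118.  45. 111.]
-2.0 [ 39. 115.  45. 107.]
-1.0 [ 38. 114.  45. 110.]
0.0 [ 39. 115.  45. 108.]
1.0 [ 44. 118.  45. 110.]
2.0 [ 54. 118.  46. 110.]
3.0 [ 62. 118.  47. 110.]
4.0 [63. 90. 51. 98.]
5.0 [62. 90. 52. 98.]
6.0 [ 62. 105.  51. 104.]
7.0 [57. 73. 56. 93.]
8.0 [56. 73. 59. 93.]
9.0 [54. 73. 60. 93.]
10.0 [ 53. 106.  60. 101.]
11.0 [52. 90. 59. 98.]
12.0 [ 49. 115.  59. 106.]
fixed pose: [-3.95713354e-01  1.25281884e-02  1.81430540e-02  3.15394959e+01]
-2.0 [ 36. 118.  46. 111.]
-1.0 [ 37. 118.  46. 111.]
0.0 [ 37. 118.  46. 111.]
1.0 [ 39. 118.  46. 111.]
2.0 [ 45. 118.  45. 111.]
3.0 [ 53. 118.  44. 111.]
4.0 [ 60. 118.  44. 111.]
5.0 [ 63. 118.  44. 111.]
6.0 [ 62. 118.  45. 111.]
7.0 [ 60. 118.  47. 111.]
8.0 [ 57. 118.  48. 111.]
9.0 [ 53. 118.  49. 111.]
10.0 [ 50. 118.  51. 111.]
11.0 [ 48. 118.  52. 111.]
12.0 [ 47. 118.  54. 111.]
```

```bash
python3 - st8.pkl <<'E'
from gfit import *
M=np.array([.5381,-.1277,.067]);ax=u-.0125*xw+.018*yw;ax/=np.linalg.norm(ax)
tip=M-ax*.0315;e2=yw-ax*(yw@ax);e1=np.cross(e2,ax)
gd=cv2.cvtColor(d["image"],cv2.COLOR_BGR2GRAY)
# rod/hub width profile: intensities across the rod at heights above mouth
side=proj(d,[tip+ax*.07+e2*.001])-proj(d,[tip+ax*.07])
for h in range(-2,70,2):
    row=[]
    P=proj(d,[tip+ax*(.0315+h/1e3)])[0]
    q=proj(d,[tip+ax*(.0325+h/1e3)])[0]-P;n=np.array([-q[1],q[0]])/np.linalg.norm(q)*.5
    xs=np.array([P+n*k for k in np.arange(-26,27,2)],np.float32)
    v=cv2.remap(gd,xs[:,0].reshape(1,-1),xs[:,1].reshape(1,-1),cv2.INTER_LINEAR)[0]
    print(h,P.round(1)," ".join("%3d"%k for k in v))
E
```

```text
-2 [361.5 252.3]  68  67  74  78  79  87  87  90  93  91  87  80  85  90 110 137 140 141 141 142 142 143 142 139 155 154 159
0 [361.1 251.8]  89  74  80  79  79  81  80  81  81  63  55  42  44  44  73 115 140 142 142 143 142 141 141 134 140 153 151
2 [360.7 251.4] 107  87  89  80  78  80  78  74  72  51  34  24  19  28  48  88 142 142 142 144 142 141 142 136 126 144 144
4 [360.4 250.9] 118  99 108  90  82  80  78  69  61  38  19  19  22  25  32  66 120 142 141 145 142 142 142 138 128 138 141
6 [360.  250.5] 131 112 122 118  97  93  90  68  54  26  23  24  30  31  31  54 110 142 141 142 142 141 140 135 131 138 140
8 [359.6 250. ] 144 128 134 140 118 114 101  68  52  30  25  27  36  39  40  46 108 138 141 139 141 141 140 138 130 137 139
10 [359.2 249.6] 154 135 136 136 129 125 110  76  53  31  26  29  37  44  50  51 103 142 140 140 142 143 145 144 136 137 138
12 [358.8 249.1] 160 138 128 129 129 121 109  80  60  35  27  33  40  47  50  58 111 141 141 142 143 145 148 146 138 135 138
14 [358.4 248.7] 159 142 122 121 122 118 116 102  80  39  29  37  44  50  54  64 113 141 142 142 143 144 
[... 2694 characters left out ...]
 62  29  44  49  50  52  54  50  45  95 137 140 138 137 139 143 145 139 138
60 [349.1 237.8] 133 133 131 131 133 136 135 119  60  39  50  52  51  52  53  51  52  92 132 138 140 137 138 143 143 137 140
62 [348.7 237.3] 134 135 132 131 134 135 134 128  70  48  53  52  52  52  52  51  51  97 132 139 141 138 139 140 141 139 141
64 [348.2 236.8] 133 133 133 134 135 136 135 129  83  47  53  51  51  52  51  52  60 106 137 141 141 139 140 138 140 139 142
66 [347.8 236.3] 131 130 131 134 134 137 136 129  96  53  53  51  49  50  50  52  69 113 140 140 140 139 139 140 142 141 143
68 [347.4 235.8] 132 130 130 135 136 138 135 133 102  71  54  52  50  49  49  64  82 117 139 137 137 136 137 139 142 143 143
```

```bash
python3 - <<'E'
from h import *
import pickle
a=pickle.load(open("scene2.pkl","rb"))["image"];b=pickle.load(open("st8.pkl","rb"))[0]["image"]
f=lambda i:cv2.Canny(i,60,150)
for y0,y1,x0,x1 in((262,292,340,395),(255,285,365,395)):
    A=f(a)[y0-4:y1+4,x0-4:x1+4].astype(np.float32);B=f(b)[y0:y1,x0:x1].astype(np.float32)
    A=cv2.GaussianBlur(A,(0,0),.8);B=cv2.GaussianBlur(B,(0,0),.8)
    r=cv2.matchTemplate(A,B,cv2.TM_CCOEFF_NORMED);m=cv2.minMaxLoc(r);print(m[1],np.array(m[3])-4)
E
```

```text
0.7880573272705078 [0 0]
0.9216086864471436 [0 0]
```

The pocket hasn't moved since it was seated; handing in.

```bash
python3 -c "
from workcell import job
print(job.hand_in())"
```

```text
the job is handed in; nothing more can be done
None
```

I handed the job in at about 22 s of robot time: the pocket is flush in the fence corner and the rod is bottomed at about 32 mm, which fits pocket_b. The foot went down to a hard stop and measures roughly 0–3 mm above the boss face. That height is the least certain part: one of the two image checks suggested about 5 mm, and the hand-in returned no verdict.

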